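# Clamp the wood block in the drilling fixture

### The arm

A 6-joint arm with a two-finger parallel gripper is mounted at the origin on the work surface; the furniture and walls round the work are solid. World frame = base frame: x ahead of the robot, y to its left, z up, the work surface at z = 0. Lengths are in m, angles in rad, forces in N, time in s.
With the tool pointing down it reaches from about 0.275 to 0.85 m from the base axis. Payload 5.2 kg.
Tool frame: the origin (TCP) lies on the centre line of the jaws, within the pads' length; the fingertips stand 8 mm ahead of it and the grasp point (between the pads) lies 11 mm behind it (manip.tip_reach is the distance from the TCP to the fingertips, in m); z points along the fingers, y is the line along which they close (so a half turn about z gives the same grasp; the last joint's range is limited). The gripper opens to 85 mm and grips with 20 to 120 N. Pads are 22 mm wide; open, the fingers measure 114 mm over their backs; the gripper's body (76 mm by 85 mm) begins 54 mm behind the grasp point. The pads swing forward as they close: fully open they stand 13 mm farther back than shut.
Start: joints at [1.133, 0.259, 1.535, -0, 1.348, -0.203], TCP at [0.128, 0.535, 0.239] pointing down, gripper open.
Joint ranges: [-3.14, 3.14], [-0.91, 2.08], [0.19, 2.58], [-1.22, 4.36], [0.22, 2.71], [-3.12, 3.12]. Speed limits (rad/s): [2.57, 2.57, 3.14, 3.14, 3.14, 3.14].

### API

Orientations are given as a 3x3 rotation matrix whose columns are the frame's x, y, z axes.
In Python, from station import manip gives the robot as it stands. The module is installed in compiled form; this text tells all that it offers.
- The arm moves only by the shell command python3 -m handwheel 'ROWS'. ROWS is JSON, a list of rows, each a list of 3 entries, a list of its own where there are three numbers: the turn, a rotation vector about the tool's x, y, z in degrees, then the shift along the tool's x, y, z in mm, then the opening, from 0 (shut) to 1 (fully open). A call has 1 to 10 rows; each row shifts and turns the commanded pose from where the row before left it, along the tool's axes as they then stand; what a row does not reach is not made up. A row lasts 1/12 s, in which the tool goes at most 41.7 mm and 7.16 degrees, less where a joint would pass 70% of its speed; a pose out of reach is approached as far as the arm can. A call is refused whole if a number of a shift passes 41.7 or a number of a turn 7.16, either way. A call with a gripper value outside its range is refused whole. The fingers move at their own pace and stop on an object; the grip force is fixed at half the most. Time passes only in rows, so rows that do not move let the fingers close. It gives the time, the measured TCP pose, the force, the opening and the grip force at its end, in the units of the state.
- manip.sense(): the state, without advancing time (a new reading comes with each control period).
- manip.camera(name): name is "side" or "top"; returns a dict with "color" (400x640x3 uint8, blue, green, red), "range_z" (400x640 float32, m along the optical axis (not along the pixel's ray), 0 where there is no reading), "camera_matrix" (3x3 intrinsics, pixels), "k1" (the pictures are not rectified: a ray, as slopes to the right and down, at radius r is drawn at 1 + k1 r^2 times it, then the intrinsics apply), "world_from_camera" (4x4, takes a point from camera to world coordinates). Camera axes: x right, y down, z forward; pixel columns grow to the right and rows downward; lengths in m; the calibration is good to about 2 mm. A picture is of the moment at which its call begins.
- manip.close_job(): hands the job in; it is judged then, once.
The state is a dict: "time_s": time; "joint_pos": joint angles; "qd": joint speeds; "joint_efforts": joint torques, N m; "ee_pos": TCP position; "tool_rot": TCP orientation; "contact_force": force on the tool from outside, world axes, zero at the start; "ft_torque": the same for the moment, N m; "grip_width": opening from 0.0 (shut) to 1.0 (fully open); "finger_force": force on a finger pad.
Only numpy, scipy, OpenCV 4.12 (cv2) and the standard library are available. Lean on these libraries where they do the work, as an engineer would, in place of code of your own. Each camera call takes 0.05 s, during which the arm holds its last target. There are 200 camera calls.

### The job

Clamp the wooden block down in the blue drilling fixture, using shut fingers only to push: first push the yellow-nosed steel strap round over the block until it meets its stop pin, and only then push the red-handled cam lever fully down, so that the strap's pad holds the block. Do not grip or lift anything, leave the block where it lies, and do not disturb the tape roll, the small yellow carton or the bolt nearby.

Things in the scene. Friction and masses are not known exactly. Their poses are not given: they have to be found in the camera images.
- fixture: blue steel plate fixed to the worktop, 175 x 262 x 12 mm, low fences (22 mm above the plate) on its +x and -y sides. Origin at z = 0 under the centre of the block's place; own axes: plate x -83 to +92 mm, y -110 to +152 mm, z up. The strap's pivot post stands at x 0, y +115 mm; the stop pin (10 mm thick, top at z 88 mm) at x +16.5, y +90.5 mm.
- strap (a joint): angle of the steel clamp strap about its upright pivot, rad. 0 = over the block at the stop pin (a hard stop), pointing along the fixture's -y; grows as it swings away, clockwise from above, to the fixture's -x (reached at 1.57). Range 0 to 1.8, starts at 1.0 to 1.6. Needs about 1 to 2 N at the nose; stays where it is left.
- strap_nose (a point): centre of the strap's round yellow nose (11 mm radius), 139 mm from the pivot axis, 79 mm above the worktop. The strap is a bar 22 mm wide, z 70 to 88 mm, 12 mm clear of the block. Own x runs from pivot to nose, y to the left of that, z up. To close it push its side at the nose (last 40 mm are clear of the lever) towards own +y, from its -y side.
- lever (a joint): angle of the cam lever above the strap, rad. 0 = fully down, flat along the strap (hard stop); 1.1 = raised most. Starts at 0.8 to 1.05, stays where it is left; pushing it down takes about 2 to 4 N near the knob. Its cam moves the pad 8.6 mm per rad; the pad meets the block at about 0.35 rad, then its spring gives up to 7 N.
- lever_hinge (a point): the cam lever's hinge, on the strap's middle line 70 mm from the post axis, 112 mm above the worktop. The hinge line is level, across the strap; axes as strap_nose. The raised lever leans from here back towards the post and up. Pushed down, it turns in the strap's upright plane, its knob going away from the nose and down.
- lever_knob (a point): centre of the red ball knob (24 mm thick) ending the cam lever, 110 mm from its hinge. The lever is a round bar 12 mm thick, red and 17 mm thick over its last 48 mm. Fully down, the knob lies 40 mm beyond the post axis, at z 112 mm. Own x runs along the bar from knob to hinge, y across it, z up when the lever is flat.
- pad: round black rubber clamp pad, 20 mm across, 5 mm thick, under the strap 70 mm from the post axis. Origin at the centre of its underside.
- wood_block: loose softwood offcut, 130 x 161 x 46 mm, about 0.45 kg, lying on the plate (its top at z 58 mm) inside the fences. Origin at the centre of its underside, x along the 130 mm side, z up.
- tape_roll: loose roll of green tape lying flat, 70 mm across, 18 mm high, on the worktop near the fixture. Origin at the centre of its underside.
- fuse_box: loose small yellow carton, 47 x 62 x 26 mm, on the worktop near the fixture. Origin at the centre of its underside.
- bolt: loose steel bolt lying flat, 27 x 90 x 24 mm, on the worktop near the fixture. Origin at the centre of its underside.
There are look-alikes about, which are no part of the job. Of the things that look like the wood_block, the smaller one is meant.

How it is judged:
On the way, in this order (a step that is already met when the one before it is completed fails the run):
1. the strap lies over the block against its stop (within 0.06 rad), the lever still up (value of joint strap below 0.06 rad and value of joint lever above 0.5 rad), for 0.1 s.
2. the lever is down (within 0.12 rad) and the pad presses on the block (value of joint lever below 0.12 rad and contact force between pad and wood_block above 2 N), for 0.2 s.
At the end, for the whole second after the job is handed in: The strap is within 0.06 rad of its stop over the block, the lever within 0.12 rad of fully down, the pad presses on the block with more than 2 N, and the block lies flat and still on the plate within 12 mm of its place (all of step 2 and value of joint strap below 0.06 rad and linear speed of wood_block below 0.01 m/s and not (x of wood_block in the frame of fixture below -0.012 m or x of wood_block in the frame of fixture above 0.012 m or y of wood_block in the frame of fixture below -0.012 m or y of wood_block in the frame of fixture above 0.012 m) and height (world z) of wood_block below 0.016 m and angle between wood_block's own z axis and vertical below 0.03 rad); the robot touches nothing.
It fails at once if the lever is pushed down (below 0.5 rad) while the strap is not yet over the block (value of joint lever below 0.5 rad and value of joint strap above 0.12 rad).
It fails at once if the strap is taken between the fingers (x of the grasp point in the frame of strap_nose between -0.13 and 0.011 m and y of the grasp point in the frame of strap_nose between -0.008 and 0.008 m and z of the grasp point in the frame of strap_nose between -0.012 and 0.01 m).
It fails at once if the lever is taken between the fingers (x of the grasp point in the frame of lever_knob between -0.008 and 0.095 m and y of the grasp point in the frame of lever_knob between -0.007 and 0.007 m and z of the grasp point in the frame of lever_knob between -0.009 and 0.009 m).
It fails at once if the block is lifted, tipped or shifted by more than 12 mm (height (world z) of wood_block above 0.02 m or angle between wood_block's own z axis and vertical above 0.06 rad or distance of wood_block from where it was at the start of the episode above 0.012 m).
It fails at once if the tape roll, the carton or the bolt is moved by more than 25 mm or lifted (distance of any of tape_roll, fuse_box, bolt from where it was at the start of the episode above 0.025 m or height (world z) of any of tape_roll, fuse_box, bolt above 0.012 m).
It also fails if it takes over 59 s, if anything falls off the work surface, if the arm or the gripper's body presses on something with over 40 N, if the wrist force passes 120 N, or if a joint passes its speed limit or range.

## Working session

There is one attempt and no reset: what is moved stays moved. The work goes in short steps, Python scripts to look and compute and a shell command to move; the robot and the scene stay as the last step left them, time stands still between calls to the robot, and variables do not carry over. Pictures are saved under pics/ and viewed, at most 10 in all, crops included, and the job is handed in when it is done.

```bash
mkdir -p pics; cat > h.py <<'E'
import numpy as np,cv2
from station import manip
def cloud(c):
    K=c["camera_matrix"];k1=c["k1"];D=c["range_z"];h,w=D.shape
    u,v=np.meshgrid(np.arange(w),np.arange(h))
    p=cv2.undistortPoints(np.stack([u,v],-1).reshape(-1,1,2).astype(np.float64),np.array(K,float),np.array([k1,0,0,0,0.])).reshape(h,w,2)
    P=np.concatenate([p*D[...,None],D[...,None]],-1)
    T=np.array(c["world_from_camera"])
    W=P@T[:3,:3].T+T[:3,3]; W[D==0]=np.nan
    return W
E
python3 - <<'E'
from h import *
for n in ("top","side"):
    c=manip.camera(n);cv2.imwrite(f"pics/{n}0.png",c["color"]);np.savez(f"{n}0.npz",W=cloud(c),color=c["color"])
    print(n,np.round(c["world_from_camera"],3).tolist())
print(manip.sense(),manip.tip_reach)
E
```

```text
top [[-0.007, -0.994, 0.109, 0.405], [-1.0, 0.007, -0.0, -0.023], [-0.0, -0.109, -0.994, 1.177], [0.0, 0.0, 0.0, 1.0]]
side [[-0.981, -0.096, 0.168, 0.356], [-0.193, 0.536, -0.822, 0.674], [-0.011, -0.839, -0.545, 0.553], [0.0, 0.0, 0.0, 1.0]]
{'time_s': 0.1, 'joint_pos': array([ 1.13322488e+00,  2.59259338e-01,  1.53594648e+00, -2.46451821e-06,
        1.34800237e+00, -2.02783984e-01]), 'qd': array([-0.00047304, -0.00055635, -0.00354076, -0.00075826,  0.00066694,
        0.00123623]), 'joint_efforts': array([ 1.78239796e-03, -4.46963418e+01, -2.91249025e+01, -3.61276834e-04,
        6.28931128e-03, -1.92800783e-06]), 'ee_pos': array([0.12772552, 0.53450302, 0.23857452]), 'tool_rot': array([[-9.72563825e-01,  2.32635211e-01, -6.82391625e-04],
       [ 2.32635987e-01,  9.72562776e-01, -1.46434416e-03],
       [ 3.23010680e-04, -1.58291701e-03, -9.99998695e-01]]), 'contact_force': array([-0.73927823, -0.54339585,  0.24655422]), 'ft_torque': array([-0.00166756,  0.01114535, -0.05999736]), 'finger_force': 0.0, 'grip_width': 1.0054534044177144} 0.008
```

View pics/top0.png

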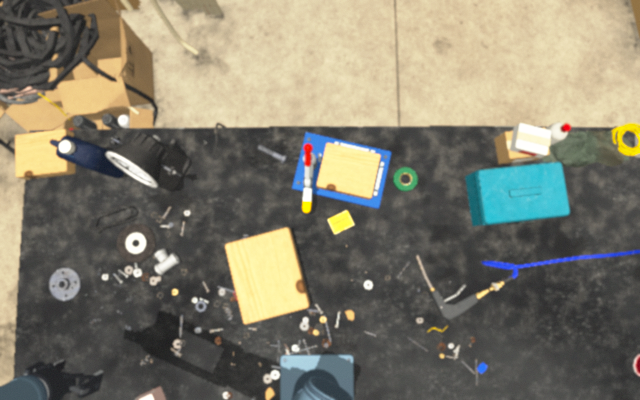

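View pics/side0.png

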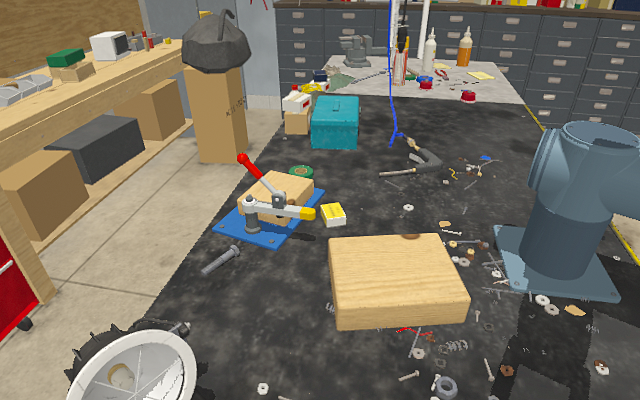

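The top picture shows the blue fixture around (343,170), with the post at about (308,168). The strap points down-image to its yellow nose at (306,208), and the red knob is at (308,148). The carton is at (341,222), the bolt at (271,153) and the tape at (405,179).

```bash
cat > m.py <<'E'
from h import *
def fit(tag="0"):
    d=np.load(f"top{tag}.npz");W=d["W"];hsv=cv2.cvtColor(d["color"],cv2.COLOR_BGR2HSV)
    H,S,V=[hsv[...,i].astype(int) for i in range(3)]
    roi=np.zeros(H.shape,bool);roi[120:245,250:430]=1
    f=np.isfinite(W[...,0])
    out={}
    b=roi&f&(H>100)&(H<120)&(S>130)
    for n,m in dict(red=roi&((H<6)|(H>174))&(S>150),yel=roi&(H>20)&(H<32)&(S>170),grn=roi&(H>45)&(H<90)&(S>100)).items():
        k,l,s,ce=cv2.connectedComponentsWithStats((m&f).astype(np.uint8))
        for i in range(1,k):
            if s[i,4]>8:
                q=W[l==i];print(n,s[i].tolist(),"med",np.round(np.median(q,0),3),"min",np.round(q.min(0),3),"max",np.round(q.max(0),3))
    return W,b,H,S,V
if __name__=="__main__":
    W,b,H,S,V=fit()
    q=W[b];q=q[abs(q[:,2]-.012)<.012]
    r=cv2.minAreaRect(q[:,:2].astype(np.float32)*1000);print("plate",r,cv2.boxPoints(r).tolist())
    m=np.zeros(b.shape,bool);m[130:210,300:395]=1
    m&=(abs(W[...,2]-.058)<.006)&(H<28)&(S>40);r=cv2.minAreaRect(W[m][:,:2].astype(np.float32)*1000);print("block",r)
    m=np.zeros(b.shape,bool);m[130:225,290:330]=1;m&=(W[...,2]>.07)&(W[...,2]<.095)
    r=cv2.minAreaRect(W[m][:,:2].astype(np.float32)*1000);print("strap",r,cv2.boxPoints(r).tolist())
    m=np.zeros(b.shape,bool);m[130:225,290:330]=1;m&=(W[...,2]>.1)
    q=W[m];print(np.round(q[q[:,2].argsort()][::-6],3).tolist())
    c=np.load("top0.npz")["color"];cv2.imwrite("pics/crop.png",cv2.resize(c[125:240,250:420],None,fx=4.5,fy=4.5,interpolation=cv2.INTER_CUBIC))
E
python3 m.py
```

```text
red [304, 144, 8, 22, 118] med [0.637 0.015 0.19 ] min [0.615 0.007 0.163] max [0.66  0.024 0.211]
yel [302, 202, 10, 12, 103] med [0.517 0.024 0.089] min [0.501 0.013 0.002] max [0.538 0.04  0.094]
yel [330, 212, 21, 18, 184] med [ 0.479 -0.07   0.028] min [ 0.456 -0.099  0.001] max [ 0.507 -0.042  0.033]
grn [393, 167, 25, 24, 306] med [ 0.601 -0.259  0.019] min [ 0.568 -0.301  0.003] max [ 0.638 -0.228  0.025]
plate ((633.5238037109375, -77.56593322753906), (267.5333251953125, 179.806640625), 76.42601776123047) [[514.736572265625, -186.4958038330078], [689.520751953125, -228.69654846191406], [752.31103515625, 31.363937377929688], [577.52685546875, 73.56468200683594]]
block ((622.649658203125, -94.61222076416016), (160.36753845214844, 130.4278564453125), 76.51820373535156)
strap ((585.2557373046875, 22.49622917175293), (45.90782165527344, 167.63079833984375), 78.92376708984375) [[498.5918273925781, 16.072080612182617], [663.10009765625, -16.132291793823242], [671.919677734375, 28.920377731323242], [507.411376953125, 61.12474822998047]]
[[0.653, 0.014, 0.211], [0.656, 0.014, 0.208],
[... 384 characters left out ...]
 [0.628, 0.015, 0.178], [0.623, 0.015, 0.175], [0.626, 0.01, 0.174], [0.624, 0.01, 0.171], [0.617, 0.023, 0.169], [0.622, 0.011, 0.166], [0.617, 0.011, 0.164], [0.611, 0.021, 0.16], [0.606, 0.019, 0.154], [0.615, 0.024, 0.152], [0.605, 0.022, 0.149], [0.603, 0.014, 0.145], [0.598, 0.019, 0.143], [0.593, 0.017, 0.14], [0.597, 0.022, 0.137], [0.597, 0.025, 0.134], [0.589, 0.014, 0.132], [0.587, 0.017, 0.13], [0.579, 0.025, 0.129], [0.574, 0.025, 0.128], [0.572, 0.02, 0.127], [0.59, 0.009, 0.125], [0.58, 0.031, 0.124], [0.583, 0.009, 0.123], [0.58, 0.009, 0.123], [0.57, 0.015, 0.122], [0.575, 0.012, 0.122], [0.57, 0.012, 0.121], [0.592, 0.028, 0.12], [0.568, 0.031, 0.118], [0.569, 0.01, 0.108]]
```

View pics/crop.png

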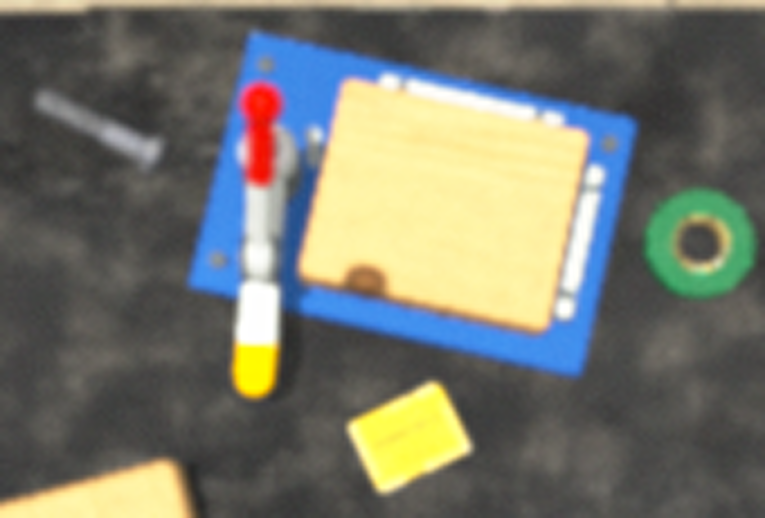

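The crop shows the strap at about 80° from closed, pointing towards −x. The stop pin is at crop pixel (315,140), and the carton (410,437) is clear of the nose's arc. I'll approach the nose from its +y side.

```bash
python3 -m handwheel '[[[0,0,0],[-10,-7,0],0],[[0,0,0],[-20,-14,0],0],[[0,0,0],[-32,-23,0],0],[[0,0,0],[-32,-23,0],0],[[0,0,0],[-32,-23,0],0],[[0,0,0],[-32,-23,0],0],[[0,0,0],[-32,-23,0],0],[[0,0,0],[-32,-23,0],0],[[0,0,0],[-32,-23,0],0],[[0,0,0],[-32,-23,0],0]]'
python3 -m handwheel '[[[0,0,0],[-32,-23,0],0],[[0,0,0],[-32,-23,0],0],[[0,0,0],[-32,-23,0],0],[[0,0,0],[-32,-23,0],0],[[0,0,0],[-32,-23,0],0],[[0,0,-5],[-20,-14,0],0],[[0,0,-5],[-10,-7,0],0],[[0,0,0],[0,0,0],0],[[0,0,0],[0,0,0],0]]'
```

```text
time_s: 0.93
ee_pos: [0.359, 0.2666, 0.2393]
tool_rot: [[-0.973, 0.233, 0.0], [0.233, 0.973, -0.0], [-0.0, -0.0, -1.0]]
contact_force: [0.6, 0.6, -0.0]
grip_width: 0.001
finger_force: 0.0
time_s: 1.68
ee_pos: [0.5118, 0.0924, 0.2388]
tool_rot: [[-0.998, 0.065, -0.002], [0.065, 0.998, 0.0], [0.002, 0.0, -1.0]]
contact_force: [0.1, -0.3, 0.3]
grip_width: -0.003
finger_force: 0.0
```

```bash
python3 -m handwheel '[[[0,0,0],[-5,-5,15],0],[[0,0,0],[-5,-5,25],0],[[0,0,0],[0,-5,30],0],[[0,0,0],[0,0,30],0],[[0,0,0],[0,0,25],0],[[0,0,0],[0,0,20],0],[[0,0,0],[0,0,14],0],[[0,0,0],[0,0,6],0],[[0,0,0],[0,0,0],0],[[0,0,0],[0,0,0],0]]'
python3 - <<'E'
from h import *
for n in ("top","side"):
    c=manip.camera(n);np.savez(f"{n}1.npz",W=cloud(c),color=c["color"])
    cv2.imwrite(f"pics/{n}1.png",cv2.resize(c["color"][125:240,250:420] if n=="top" else c["color"][120:280,180:380],None,fx=3.5,fy=3.5))
E
```

```text
time_s: 2.52
ee_pos: [0.5211, 0.0784, 0.0749]
tool_rot: [[-0.998, 0.06, 0.0], [0.06, 0.998, 0.0], [-0.0, 0.0, -1.0]]
contact_force: [-0.2, 0.7, 1.3]
grip_width: 0.0
finger_force: 0.0
```

View pics/side1.png

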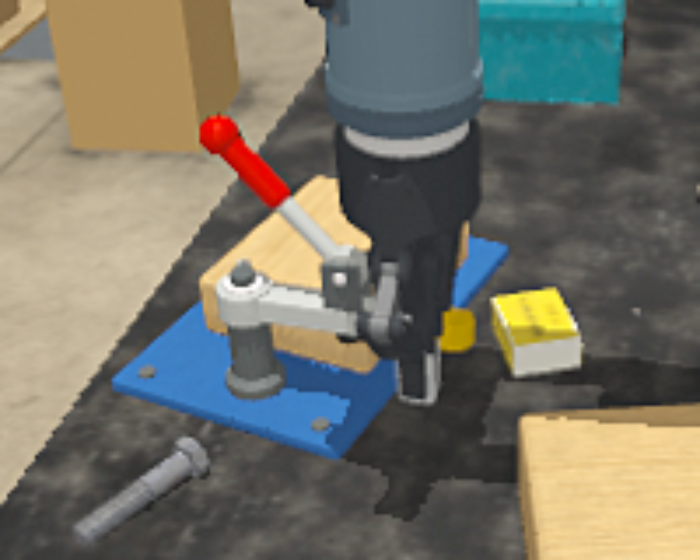

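```bash
python3 -m handwheel '[[[0,0,0],[3,-12,0],0],[[0,0,0],[2,-10,0],0],[[0,0,0],[0,-6,0],0],[[0,0,-4],[1.8,-9,0],0],[[0,0,-4],[1.8,-9,0],0],[[0,0,-4],[1.8,-9,0],0],[[0,0,-4],[1.8,-9,0],0],[[0,0,-4],[1.8,-9,0],0],[[0,0,-4],[1.8,-9,0],0],[[0,0,-4],[1.8,-9,0],0]]'
cat > rel.py <<'E'
from h import *
s=manip.sense();p=s["ee_pos"];R=s["tool_rot"]
post=np.array([.650,.016]);d=R[:2,0];n=R[:2,1];v=p[:2]-post
print("along toolx",v@d,"tooly",v@n,"strap ang if flush(deg)",256.4-np.degrees(np.arctan2(d[1],d[0]))%360,s["contact_force"])
E
python3 rel.py
```

```text
time_s: 3.45
ee_pos: [0.5115, -0.0145, 0.0746]
tool_rot: [[-0.909, -0.417, 0.0], [-0.417, 0.909, 0.0], [-0.001, 0.0, -1.0]]
contact_force: [0.3, 2.3, 1.2]
grip_width: -0.002
finger_force: 0.8
along toolx 0.13860393945821733 tooly 0.030088225005204167 strap ang if flush(deg) 51.73076355900798 [0.34602888 2.31925684 1.1571203 ]
```

```bash
python3 -m handwheel '[[[0,0,-4],[0.8,-9.4,0],0],[[0,0,-4],[0.8,-9.4,0],0],[[0,0,-4],[0.8,-9.4,0],0],[[0,0,-4],[0.8,-9.4,0],0],[[0,0,-4],[0.8,-9.4,0],0],[[0,0,-4],[0.8,-9.4,0],0],[[0,0,-4],[0.8,-9.4,0],0],[[0,0,-4],[0.8,-9.4,0],0],[[0,0,-4],[0.8,-9.4,0],0]]'
python3 rel.py
```

```text
time_s: 4.2
ee_pos: [0.5593, -0.0826, 0.0741]
tool_rot: [[-0.49, -0.872, -0.002], [-0.872, 0.49, 0.0], [0.001, 0.002, -1.0]]
contact_force: [-2.6, 0.2, 0.3]
grip_width: -0.002
finger_force: 1.0
along toolx 0.13037763254700147 tooly 0.030805533924283906 strap ang if flush(deg) 15.734411901194193 [-2.56888734  0.23362576  0.27820608]
```

```bash
python3 -m handwheel '[[[0,0,-4],[1.8,-9.2,0],0],[[0,0,-4],[1.8,-9,0],0],[[0,0,-4],[1.5,-7,0],0],[[0,0,-3],[1,-5,0],0],[[0,0,0],[0,-2,0],0],[[0,0,0],[0,0,0],0]]'
python3 rel.py
python3 - <<'E'
from h import *
c=manip.camera("top");cv2.imwrite("pics/top2.png",cv2.resize(c["color"][125:240,250:420],None,fx=4,fy=4,interpolation=cv2.INTER_CUBIC))
E
```

```text
time_s: 4.7
ee_pos: [0.5933, -0.0786, 0.073]
tool_rot: [[-0.286, -0.958, -0.012], [-0.957, 0.286, -0.042], [0.044, -0.001, -0.999]]
contact_force: [0.5, -0.4, 0.4]
grip_width: -0.003
finger_force: 0.0
along toolx 0.10680727239329481 tooly 0.027236091454454128 strap ang if flush(deg) 3.0381646794608343 [ 0.47187541 -0.37802794  0.3641797 ]
```

```bash
python3 -c "
from h import *
s=manip.sense();print(s['joint_pos'].round(3),s['qd'].round(3),s['ft_torque'],s['tool_rot'].round(3))"
```

```text
[-0.293  0.501  1.612 -0.051  1.028 -3.117] [-0.007 -0.007  0.007 -0.002 -0.003  0.001] [0.03778866 0.03065879 0.04526969] [[-0.287 -0.958 -0.012]
 [-0.957  0.287 -0.042]
 [ 0.044 -0.001 -0.999]]
```

View pics/top2.png

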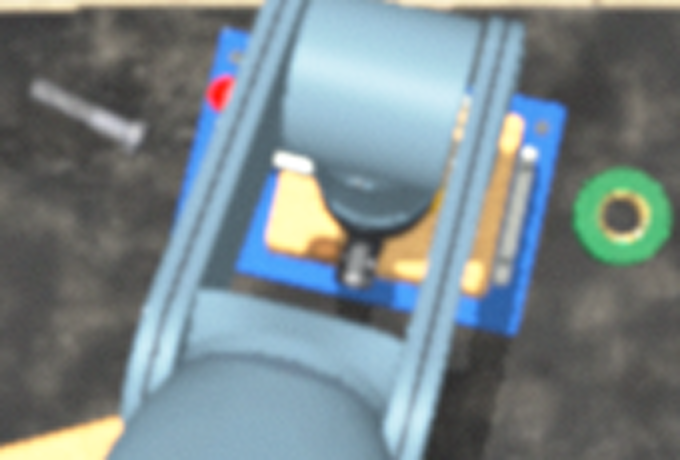

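The top picture mostly shows the arm over the block, with the strap nearly closed and the tool tilted. Joint 6 has reached its limit of −3.12. I'll turn the yaw back, level the tool and move out towards the nose before pushing the rest.

```bash
python3 -m handwheel '[[[0,0,4],[2,5,0],0],[[0,-1.2,4],[6,4,0],0],[[0,-1.3,4],[8,0,0],0],[[0,0,0],[8,0,0],0],[[0,0,0],[0,0,0],0]]'
python3 rel.py; python3 -c "
from h import *
s=manip.sense();print(s['joint_pos'].round(3),s['ee_pos']); c=manip.camera('side');W=cloud(c);np.savez('s3.npz',W=W);cv2.imwrite('pics/side3.png',cv2.resize(c['color'][120:280,180:380],None,fx=3.5,fy=3.5))"
```

```text
time_s: 5.17
ee_pos: [0.5741, -0.0995, 0.0739]
tool_rot: [[-0.48, -0.878, 0.006], [-0.878, 0.48, -0.004], [0.001, -0.007, -1.0]]
contact_force: [-0.8, 0.2, -0.9]
grip_width: -0.001
finger_force: 0.0
along toolx 0.13779771552087497 tooly 0.011230430093235854 strap ang if flush(deg) 15.05392744399694 [-0.78469757  0.19533374 -0.8677975 ]
[-3.620e-01  4.690e-01  1.665e+00 -2.000e-03  1.000e+00 -3.002e+00] [ 0.57406871 -0.09953688  0.07389174]
```

View pics/side3.png

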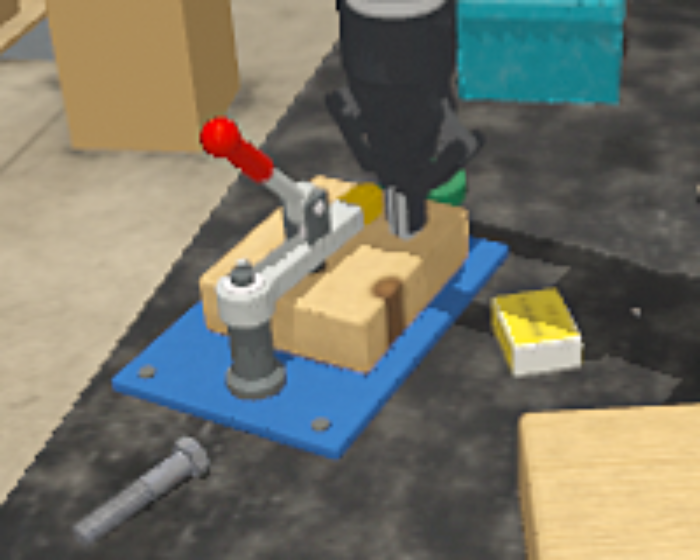

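The strap now lies diagonally over the block, about 10° short of closed, with its nose at crop pixel (372,203) and the lever still up. I'll push straight along the fixture's +x until the force shows the stop.

```bash
python3 -m handwheel '[[[0,0,0],[-1.5,-5,0],0],[[0,0,0],[-1.5,-5,0],0],[[0,0,0],[-1.5,-5,0],0],[[0,0,0],[-1,-4,0],0],[[0,0,0],[0,0,0],0]]'; python3 rel.py
python3 -m handwheel '[[[0,0,0],[-0.5,-2,0],0],[[0,0,0],[-0.5,-2,0],0],[[0,0,0],[0,0,0],0]]'; python3 rel.py
```

```text
time_s: 5.63
ee_pos: [0.5947, -0.1014, 0.0734]
tool_rot: [[-0.478, -0.878, 0.005], [-0.878, 0.478, -0.003], [0.0, -0.006, -1.0]]
contact_force: [-1.5, 0.5, -0.0]
grip_width: -0.001
finger_force: 0.2
along toolx 0.12954525179867754 tooly -0.007551327385401129 strap ang if flush(deg) 14.94581271130511 [-1.51116655  0.48645983 -0.02989382]
time_s: 5.88
ee_pos: [0.5953, -0.1015, 0.0732]
tool_rot: [[-0.478, -0.878, -0.001], [-0.878, 0.478, -0.001], [0.001, -0.0, -1.0]]
contact_force: [-10.6, 1.7, 6.7]
grip_width: 0.004
finger_force: 5.3
along toolx 0.12934298066160904 tooly -0.008107834907494062 strap ang if flush(deg) 14.944360629527978 [-10.63991337   1.7429701    6.67948472]
```

The force jumped to about 11 N with no further motion, so the strap is at its stop. I'll back off, rise clear and look.

```bash
python3 -m handwheel '[[[0,0,0],[2,5,0],0],[[0,0,0],[4,10,0],0],[[0,0,0],[4,10,0],0],[[0,0,0],[0,0,-20],0],[[0,0,0],[0,0,-35],0],[[0,0,0],[0,0,-40],0],[[0,0,0],[0,0,-40],0],[[0,0,0],[0,0,-35],0],[[0,0,0],[0,0,-20],0],[[0,0,0],[0,0,0],0]]'
python3 - <<'E'
from h import *
import h
c=manip.camera("side");W=cloud(c);hsv=cv2.cvtColor(c["color"],cv2.COLOR_BGR2HSV).astype(int);H,S,V=[hsv[...,i] for i in range(3)]
r=np.zeros(H.shape,bool);r[140:250,190:330]=1;r&=np.isfinite(W[...,0])
o=np.array([.623,-.096]);F=np.array([[.972,-.235],[.235,.972]])
for n,m in dict(red=r&((H<6)|(H>174))&(S>150),yel=r&(H>20)&(H<32)&(S>170)&(W[...,2]>.06),).items():
    q=W[m];f=(q[:,:2]-o)@F.T
    print(n,len(q),"med",np.round(np.median(q,0),3),"fix med",np.median(f,0).round(3),f.min(0).round(3),f.max(0).round(3),"z",q[:,2].min().round(3),q[:,2].max().round(3))
m=r&(W[...,2]>.19)&((H<6)|(H>174))&(S>150);print("top red",np.median(W[m],0).round(3))
cv2.imwrite('pics/side4.png',cv2.resize(c['color'][120:280,180:380],None,fx=3.5,fy=3.5))
E
```

```text
time_s: 6.72
ee_pos: [0.5733, -0.0996, 0.2701]
tool_rot: [[-0.478, -0.878, 0.018], [-0.878, 0.478, -0.007], [-0.002, -0.019, -1.0]]
contact_force: [1.3, -0.0, 0.1]
grip_width: -0.003
finger_force: 0.0
red 183 med [0.642 0.02  0.188] fix med [-0.008  0.117] [-0.014 -0.135] [0.175 0.13 ] z 0.002 0.206
yel 78 med [ 0.609 -0.11   0.087] fix med [-0.01  -0.016] [-0.014 -0.031] [ 0.008 -0.004] z 0.07 0.089
top red [0.646 0.026 0.198]
```

View pics/side4.png

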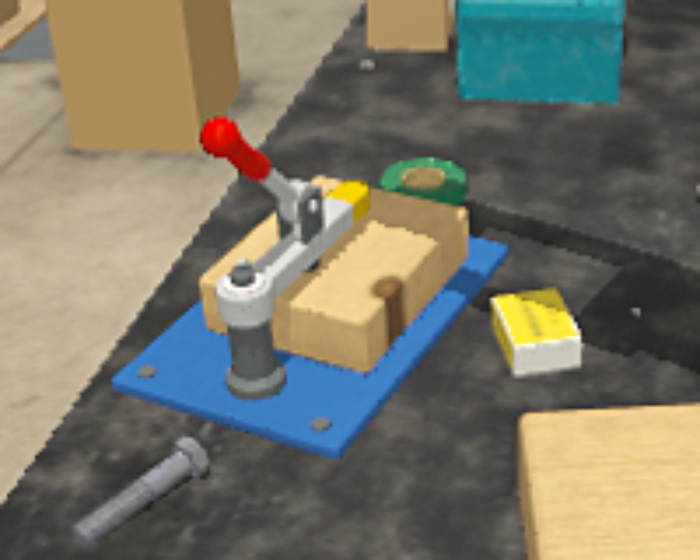

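The strap now lies along the fixture's −y at its stop, with its yellow nose at crop pixel (350,200) and the lever still up with its knob at (220,137). The carton, bolt and tape are unmoved. Next I'll go above the knob.

```bash
cat > fx.py <<'E'
from h import *
s=manip.sense();o=np.array([.623,-.096]);F=np.array([[.972,-.235],[.235,.972]])
R=s["tool_rot"];print("fix tip xy",(F@((s["ee_pos"]+.008*R[:,2])[:2]-o)).round(4),"tipz",round(s["ee_pos"][2]-.008,4),"yf in tool",(R.T@np.r_[F[1],0]).round(3),"xf",(R.T@np.r_[F[0],0]).round(3),"F",s["contact_force"].round(1))
E
python3 -m handwheel '[[[0,0,0],[-15,-1,0],0],[[0,0,0],[-25,-2,0],0],[[0,0,0],[-30,-3,0],0],[[0,0,0],[-30,-3,0],0],[[0,0,0],[-25,-1,0],0],[[0,0,0],[-15,-1,0],0],[[0,0,0],[0,0,0],0],[[0,0,0],[0,0,0],0]]'; python3 fx.py
```

```text
time_s: 7.43
ee_pos: [0.6466, 0.0192, 0.2621]
tool_rot: [[-0.477, -0.879, 0.004], [-0.879, 0.477, -0.003], [0.001, -0.005, -1.0]]
contact_force: [-0.2, -1.0, 0.3]
grip_width: 0.002
finger_force: 0.0
fix tip xy [-0.0041  0.1175] tipz 0.2541 yf in tool [-0.966  0.257 -0.002] xf [-0.257 -0.966  0.005] F [-0.2 -1.   0.3]
```

```bash
python3 -m handwheel '[[[0,0,0],[-1,-4,12],0],[[0,0,0],[0,0,18],0],[[0,0,0],[0,0,8],0],[[0,0,0],[-3,1,5],0],[[0,0,0],[-5,1,6],0],[[0,0,0],[-5,1,6],0],[[0,0,0],[0,0,0],0]]'; python3 fx.py
```

```text
time_s: 8.02
ee_pos: [0.655, 0.0315, 0.208]
tool_rot: [[-0.478, -0.878, 0.006], [-0.878, 0.478, -0.002], [-0.001, -0.006, -1.0]]
contact_force: [-0.4, 0.0, 0.5]
grip_width: -0.001
finger_force: 0.0
fix tip xy [0.0011 0.1314] tipz 0.2 yf in tool [-0.966  0.258 -0.001] xf [-0.258 -0.966  0.006] F [-0.4  0.   0.5]
```

```bash
python3 -m handwheel '[[[0,0,0],[0,0,-16],0],[[0,0,0],[14,-4,0],0],[[0,0,0],[0,0,6],0],[[0,0,0],[0,0,5],0],[[0,0,0],[0,0,5],0],[[0,0,0],[-2,1,5],0],[[0,0,0],[0,0,0],0]]'; python3 fx.py
```

```text
time_s: 8.6
ee_pos: [0.6511, 0.0191, 0.2018]
tool_rot: [[-0.479, -0.878, 0.004], [-0.878, 0.478, -0.002], [0.0, -0.005, -1.0]]
contact_force: [-0.1, 0.4, -0.6]
grip_width: -0.001
finger_force: 0.0
fix tip xy [0.0003 0.1184] tipz 0.1938 yf in tool [-0.966  0.259 -0.001] xf [-0.259 -0.966  0.004] F [-0.1  0.4 -0.6]
```

```bash
python3 - <<'E'
from h import *
c=manip.camera("side")
cv2.imwrite('pics/side5.png',cv2.resize(c['color'][120:280,180:380],None,fx=3.5,fy=3.5))
E
```

```text
(no output)
```

View pics/side5.png

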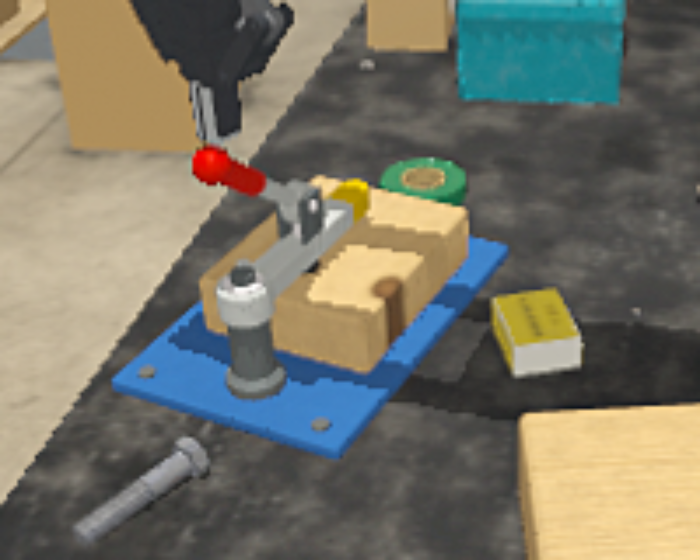

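The finger sits above the knob (crop pixel (212,165)) and the lever has come down a little already. I'll keep pushing along its arc.

```bash
python3 -m handwheel '[[[0,0,0],[-8,2,2],0],[[0,0,0],[-6,1.5,5],0],[[0,0,0],[-4,1,6],0],[[0,0,0],[-4,1,7],0],[[0,0,0],[-4,1,7],0],[[0,0,0],[-3,1,8],0],[[0,0,0],[-3,1,8],0],[[0,0,0],[0,0,0],0]]'; python3 fx.py
```

```text
time_s: 9.32
ee_pos: [0.6587, 0.0511, 0.1579]
tool_rot: [[-0.478, -0.878, 0.002], [-0.878, 0.478, -0.003], [0.002, -0.003, -1.0]]
contact_force: [-0.6, 0.5, -0.5]
grip_width: 0.004
finger_force: 0.0
fix tip xy [0.0002 0.1514] tipz 0.1499 yf in tool [-0.966  0.258 -0.002] xf [-0.258 -0.966  0.003] F [-0.6  0.5 -0.5]
```

```bash
python3 -m handwheel '[[[0,0,0],[-2,0.5,7],0],[[0,0,0],[-1,0,6],0],[[0,0,0],[0,0,5],0]]'; python3 -m handwheel '[[[0,0,0],[0,0,4],0],[[0,0,0],[0,0,2],0]]'; python3 -m handwheel '[[[0,0,0],[0,0,2],0],[[0,0,0],[0,0,1],0],[[0,0,0],[0,0,0],0]]'; python3 fx.py
```

```text
time_s: 9.57
ee_pos: [0.661, 0.0534, 0.142]
tool_rot: [[-0.479, -0.878, 0.006], [-0.878, 0.479, -0.003], [-0.0, -0.007, -1.0]]
contact_force: [0.6, 0.5, 0.9]
grip_width: -0.001
finger_force: 0.8
time_s: 9.73
ee_pos: [0.6609, 0.0532, 0.1359]
tool_rot: [[-0.479, -0.878, 0.006], [-0.878, 0.479, -0.003], [0.0, -0.006, -1.0]]
contact_force: [-0.6, 0.8, 1.5]
grip_width: 0.001
finger_force: 0.7
time_s: 9.98
ee_pos: [0.661, 0.0531, 0.1335]
tool_rot: [[-0.479, -0.878, 0.006], [-0.878, 0.479, -0.003], [0.0, -0.007, -1.0]]
contact_force: [0.2, 0.6, -0.1]
grip_width: 0.002
finger_force: 0.0
fix tip xy [0.002  0.1538] tipz 0.1255 yf in tool [-0.966  0.259 -0.002] xf [-0.259 -0.966  0.007] F [ 0.2  0.6 -0.1]
```

```bash
python3 -m handwheel '[[[0,0,0],[0,0,2],0],[[0,0,0],[0,0,2],0],[[0,0,0],[0,0,0],0]]'; python3 -m handwheel '[[[0,0,0],[0,0,2],0],[[0,0,0],[0,0,0],0]]'
```

```text
time_s: 10.23
ee_pos: [0.6615, 0.0531, 0.1315]
tool_rot: [[-0.479, -0.878, 0.008], [-0.878, 0.479, -0.004], [-0.001, -0.009, -1.0]]
contact_force: [-2.9, 1.0, 7.7]
grip_width: 0.004
finger_force: 4.2
time_s: 10.4
ee_pos: [0.6616, 0.0531, 0.1311]
tool_rot: [[-0.478, -0.878, 0.009], [-0.878, 0.478, -0.004], [-0.001, -0.01, -1.0]]
contact_force: [-5.6, 0.2, 16.4]
grip_width: -0.0
finger_force: 8.1
```

Firm stop at knob-down height (16 N). I'll retreat straight up and check.

```bash
python3 -m handwheel '[[[0,0,0],[0,0,-4],0],[[0,0,0],[0,0,-15],0],[[0,0,0],[0,0,-30],0],[[0,0,0],[0,0,-40],0],[[0,0,0],[0,0,-40],0],[[0,0,0],[0,0,-20],0],[[0,0,0],[0,0,0],0],[[0,0,0],[0,0,0],0]]'
python3 - <<'E'
from h import *
c=manip.camera("side");W=cloud(c);hsv=cv2.cvtColor(c["color"],cv2.COLOR_BGR2HSV).astype(int);H,S,V=[hsv[...,i] for i in range(3)]
r=np.zeros(H.shape,bool);r[140:250,190:330]=1;r&=np.isfinite(W[...,0])
o=np.array([.623,-.096]);F=np.array([[.972,-.235],[.235,.972]])
for n,m in dict(red=r&((H<6)|(H>174))&(S>150)&(W[...,2]>.06),yel=r&(H>20)&(H<32)&(S>170)&(W[...,2]>.06)).items():
    q=W[m];f=(q[:,:2]-o)@F.T
    print(n,len(q),"med",np.round(np.median(q,0),3),"fix med",np.median(f,0).round(3),f.min(0).round(3),f.max(0).round(3),"z",q[:,2].min().round(3),q[:,2].max().round(3))
cv2.imwrite('pics/side6.png',cv2.resize(c['color'][120:280,180:380],None,fx=3.5,fy=3.5))
E
```

```text
time_s: 11.07
ee_pos: [0.6609, 0.0535, 0.2784]
tool_rot: [[-0.479, -0.878, 0.01], [-0.878, 0.479, -0.004], [-0.001, -0.01, -1.0]]
contact_force: [0.4, -0.9, -1.0]
grip_width: 0.001
finger_force: 0.0
red 210 med [0.65  0.046 0.117] fix med [-0.007  0.144] [-0.014  0.106] [0.007 0.167] z 0.104 0.124
yel 73 med [ 0.611 -0.11   0.086] fix med [-0.008 -0.015] [-0.014 -0.033] [ 0.009 -0.003] z 0.07 0.089
```

View pics/side6.png

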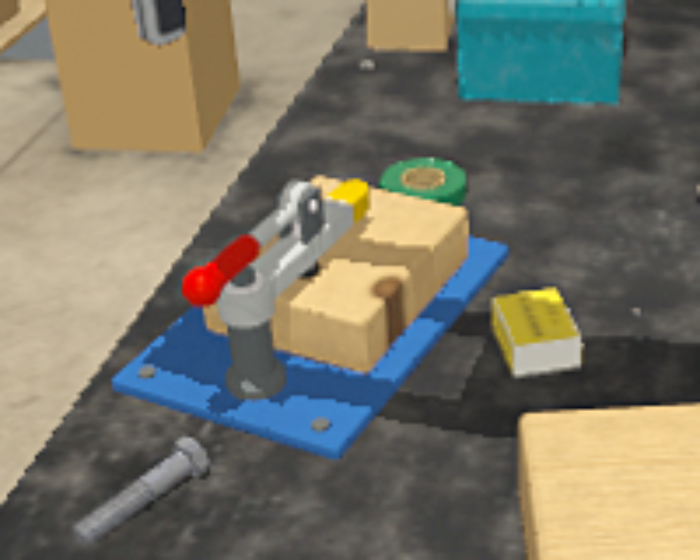

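The lever is flat, with its knob at crop pixel (203,285) and z top 0.124. The nose at (350,200) has not moved, the robot is clear, and the other objects are undisturbed.

```bash
python3 -c "from station import manip;print(manip.close_job())"
```

```text
the job is handed in; nothing more can be done
None
```

The job is handed in, with no verdict returned: the strap was pushed to its stop, then the lever fully down on the block, and in the last picture the block, tape, carton and bolt look unmoved (pad force not measured).

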